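Slide the instrument tray past the gas cock into its bay on the hood bench

ROBOT

A 7-joint arm with a two-finger parallel gripper is mounted at the origin on the work surface. World frame = base frame: x ahead of the robot, y to its left, z up, the work surface at z = 0. Lengths are in m, angles in degrees, forces in N, time in s.
With the tool pointing down it reaches from about 0.425 to 0.875 m from the base axis. Payload 4.7 kg.
Tool frame: the origin (TCP) lies between the finger pads; the fingertips stand 19 mm ahead of it and the grasp point (between the pads) is the TCP; x points along the fingers, z is the direction in which the jaws open and shut, and the axes are right-handed (so a half turn about x gives the same grasp; the last joint's range is limited). The gripper opens to 87 mm and grips with 3 to 60 N. Pads are 19 mm wide; open, the fingers measure 117 mm over their backs; the gripper's body (75 mm by 190 mm) begins 51 mm behind the grasp point.
Start: joints at [-66.515, 18.392, -4.016, 83.108, 1.295, 78.541, -3.26], TCP at [0.251, 0.6, 0.242] pointing down, gripper open.
Joint ranges: [-163.93, 163.93], [-17.29, 119.83], [-79.2, 71.16], [3.27, 140.29], [-89.18, 269.18], [5.43, 117.66], [-154.24, 154.24]. Speed limits (degrees/s): [147.25, 147.25, 180, 180, 180, 180, 180].

INTERFACE

Orientations are given as [roll, pitch, yaw] about the fixed x, y, z axes, in that order (R = Rz(yaw) Ry(pitch) Rx(roll)).
In Python, from cell import monitor, read_camera, camera_model, env, regions_of gives the robot as it stands. The module is installed in compiled form; this text tells all that it offers.
- The arm moves only by the tool step_arm, never from a script. Its argument "deltas" is a list of rows, each a list of 5 numbers: the gripper's target within -1 to 1 (fully open at 1, half-way at 0, shut at -1), then the shift along the tool's x, y, z in m, then the turn about the tool's x in degrees. A call has 1 to 12 rows; each row is the pose to reach, as a shift and turn from the pose commanded when the call began, along the tool's axes at that moment; what a row does not reach only later rows make up. A row lasts 1/8 s, in which the tool goes at most 62.5 mm and 10.7 degrees, less where a joint would pass 70% of its speed; a pose out of reach is approached as far as the arm can. A call with a gripper value outside its range is refused whole. The fingers move at their own pace and stop on an object; "newtons" is the grip in N (left out, the last holds). Time passes only in rows, so rows that repeat a pose let the fingers close. It gives the time, the measured TCP pose, the force and the opening at its end, in the units of the state.
- monitor.get_obs(): the state, without advancing time (a new reading comes with each control period).
- read_camera(name): name is "scene" or "top" or "wrist"; returns (picture, depth): 400x640x3 uint8, red, green, blue; 400x640 float32, m along the optical axis (not along the pixel's ray), 0 where there is no reading.
- camera_model(name): a dict with "fx", "fy", "cx", "cy" (pixels), "xyz" and "attitude" of the camera in the world. Camera axes: x right, y down, z forward; pixel columns grow to the right and rows downward; lengths in m; the calibration is good to about 2 mm. A picture is of the moment at which its call begins: read the wrist's pose just before it. camera_model takes no time and is no camera call; for the wrist camera it gives the pose at the moment of the call.
- env.sign_off(): hands the job in, once; it reports no verdict.
Trained networks look in the newest picture that a camera, given by its name, has taken for a name from the list of things; names that differ only in an ending like _2 or _b are one class to them, and where a whole thing is asked for, a point or a joint stands for the part that bears it (a point fixed in the world has none). Each returns a list of dicts, best first, with "p" (0 to 1); they miss things now and then, are a little off and sometimes report something else, mostly with a low value. They report only what shows in the picture. A call takes as long as a camera call.
- regions_of(camera, thing): "pixels" (400x640 bool, what is visible of it) and "pixel" ([column, row] in pixels, amid what is visible of it).
The state is a dict: "time_s": time; "qpos": joint angles; "joint_velocities": joint speeds; "effort": joint torques, N m; "tool_pos": TCP position; "tool_rot": TCP orientation; "force": force on the tool from outside, world axes, zero at the start; "wrist_torque": the same for the moment, N m; "grip_width": finger opening in m.
Only numpy, scipy, OpenCV 4.12 (cv2) and the standard library are available. Lean on these libraries where they do the work, as an engineer would, in place of code of your own. Each camera call takes 0.05 s, during which the arm holds its last target. There are 200 camera calls.

TASK

Push the long steel instrument tray into its place at the back of the bench: the bay along the rear ledge, between the end of the magnetic stirrer and the evaporator's bath. The upright gas cock stands in the mouth of the bay, so work one end of the tray in behind it first and then push the other end round, until the tray lies flat on the bench with its long side home against the ledge. Slide it steadily with the fingers without lifting or tipping it, since glass lies in it, and leave the bottle, the beaker and the flask where they stand.

Things in the scene. Friction and masses are not known exactly. Their poses are not given: they have to be found in the camera images.
- tray: The loose long piece: a narrow open stainless tray, 270 mm long (its own y axis), 50 mm wide (x), 36 mm high, outer sides upright and flat, walls 2.5 mm, about 0.4 kg with the two thermometers and the glass rod that lie in it (they do not move). It slides on the bench. Origin: centre of its underside. At the start it lies on the bench in front of the bay, roughly along the ledge, wholly or partly in front of the stirrer, its left end (+y) short of the gas cock.
- tray_left_end (a point): Centre of the outer face of the tray's left (+y) end, 135 mm from the tray's centre, 18 mm above the bench.
- tray_right_end (a point): Centre of the outer face of the tray's right (-y) end, 135 mm from the tray's centre, 18 mm above the bench.
- ledge: Fixed rear ledge of the worktop, a bar 45 mm high, 100 mm deep and 1.26 m long. Origin: at bench level on its front face (the upright face towards the robot), level with the stirrer's left end; y runs left along the face, x points away from the robot into the ledge.
- gas_cock: Fixed upright gas cock, the post: a pillar 22 mm in diameter on a foot flange 36 mm in diameter, 84 mm high, with a short nozzle towards the robot at a height of 57 mm (reaching 48 mm from the axis). Origin: on its axis at bench level. Its axis stands 120 mm in front of the ledge's face.
- stirrer: Fixed low magnetic stirrer with three places, 360 mm long (y), 105 mm deep (x), 62 mm high, standing against the ledge. Origin: centre of its underside; its left (+y) end face, 180 mm from there, is the right-hand end of the bay; its front lies 110 mm in front of the ledge's face.
- bath: Fixed bath housing of a rotary evaporator, 260 mm deep (x), 300 mm wide (y), 115 mm high with a steel bath rim to 143 mm, a tall stand on its left. Origin: centre of its underside; its right (-y) side face, 150 mm from there, is the left-hand end of the bay.
- amber_bottle: Bystander: loose amber bottle, 60 mm in diameter, 130 mm high, on the bench left of the work, in front of the bath's right edge. Origin: centre of its underside.
- beaker: Bystander: loose glass beaker, 68 mm in diameter, 85 mm high, standing on the stirrer's right-hand place. Origin: centre of its underside.
- flask: Bystander: loose glass flask in a cork ring 90 mm in diameter, 128 mm high in all, on the bench to the right of the tray. Origin: centre of its underside.

How it is judged:
By the outcome, as a careful person would: the job done as asked, in the order asked, and still so for the second after the job is handed in, with the robot touching nothing.
It also fails if it takes over 72 s, if anything falls off the work surface, if the arm or the gripper's body presses on something with over 40 N, if the wrist force passes 120 N, or if a joint passes its speed limit or range.

## Working session

There is one attempt and no reset: what is moved stays moved. The work goes in short steps, Python scripts to look and compute and a tool call to move; the robot and the scene stay as the last step left them, time stands still between calls to the robot, and variables do not carry over. Pictures are saved under pics/ and viewed, about 8 in all and at most 12, crops included, and the job is handed in when it is done.

Besides the shell and the picture viewer there is one more tool, called as a command line: name --pt "numbers of a row" for each row, then --argument value for the rest. step_arm: Moves the arm, as the interface text tells. Its arguments: {"type":"object","properties":{"deltas":{"type":"array"},"newtons":{"type":"number"}},"required":["deltas"]}

```bash
mkdir -p pics; cat > h.py <<'E'
import numpy as np, cv2
from scipy.spatial.transform import Rotation as R
from cell import monitor, read_camera, camera_model, env, regions_of
def cloud(cam):
    m=camera_model(cam); pic,d=read_camera(cam)
    v,u=np.mgrid[0:400,0:640]
    P=np.stack([(u-m['cx'])/m['fx']*d,(v-m['cy'])/m['fy']*d,d],-1)
    A=np.array(m['attitude'])
    Rm=A if A.shape==(3,3) else R.from_euler('xyz',A,degrees=True).as_matrix()
    W=P@Rm.T+np.array(m['xyz']); W[d==0]=np.nan
    return pic,W
def save(n,pic): cv2.imwrite('pics/'+n+'.png',pic[:,:,::-1])
E
python3 - <<'E'
from h import *
o=monitor.get_obs(); print({k:np.round(o[k],3) for k in('time_s','tool_pos','tool_rot','force','grip_width')})
ims=[]
for c in('scene','top'):
    print(c,camera_model(c))
    pic,W=cloud(c); ims.append(pic)
    for t in('tray','gas_cock','stirrer','bath','ledge','amber_bottle','beaker','flask'):
        for r in regions_of(c,t)[:1]:
            p=W[r['pixels']]; p=p[~np.isnan(p[:,0])]
            print(t,round(r['p'],2),r['pixel'],len(p),'med',np.round(np.median(p,0),3),'lo',np.round(np.percentile(p,2,axis=0),3),'hi',np.round(np.percentile(p,98,axis=0),3))
    save('a_'+c,pic)
E
```

```text
{'time_s': np.float64(0.0), 'tool_pos': array([0.25 , 0.599, 0.24 ]), 'tool_rot': array([-177.361,   89.889, -110.038]), 'force': array([ 0.223,  0.468, -0.26 ]), 'grip_width': np.float64(0.087)}
scene {'fx': 407.91815860966796, 'fy': 407.91815860966796, 'cx': 320.67906768938917, 'cy': 198.90946009702412, 'xyz': array([1.17918011, 0.8965618 , 0.76841879]), 'attitude': array([-121.52659775,   -0.9025449 ,  146.89826716])}
tray 0.96 [328.8, 197.8] 857 med [ 0.477 -0.107  0.024] lo [ 0.416 -0.248  0.001] hi [0.536 0.015 0.039]
gas_cock 0.51 [342.0, 229.3] 225 med [0.571 0.105 0.05 ] lo [0.537 0.089 0.004] hi [0.582 0.115 0.085]
stirrer 0.62 [266.9, 186.4] 1730 med [ 0.659 -0.237  0.063] lo [ 0.6   -0.457  0.015] hi [ 0.707 -0.13   0.067]
bath 0.7 [498.0, 281.7] 30751 med [0.594 0.617 0.17 ] lo [0.462 0.312 0.027] hi [0.658 0.717 0.406]
ledge 0.75 [331.0, 294.2] 13118 med [0.747 0.298 0.046] lo [ 0.677 -0.56   0.01 ] hi [0.81  0.611 0.092]
amber_bottle 0.91 [396.9, 222.8] 620 med [0.433 0.187 0.076] lo [0.301 0.079 0.003] hi [0.45  0.206 0.132]
beaker 0.95 [241.0, 150.4] 384 med [ 0.661 
[... 454 characters left out ...]
015] lo [ 0.421 -0.246 -0.006] hi [0.531 0.009 0.04 ]
gas_cock 0.68 [287.8, 203.9] 102 med [0.56  0.094 0.065] lo [ 0.527  0.082 -0.002] hi [0.576 0.112 0.09 ]
bath 0.76 [171.4, 210.2] 10193 med [0.511 0.484 0.134] lo [0.398 0.275 0.044] hi [0.645 0.698 0.41 ]
ledge 0.77 [320.9, 151.5] 9555 med [ 0.739 -0.017  0.046] lo [ 0.675 -0.622  0.015] hi [0.808 0.585 0.11 ]
amber_bottle 0.68 [351.0, 223.5] 1016 med [ 0.474 -0.118  0.016] lo [ 0.421 -0.245 -0.005] hi [0.524 0.006 0.04 ]
beaker 0.84 [437.6, 170.3] 348 med [ 0.662 -0.438  0.101] lo [ 0.625 -0.462  0.058] hi [ 0.686 -0.4    0.152]
flask 0.88 [455.1, 210.1] 530 med [ 0.497 -0.495  0.072] lo [ 0.463 -0.539  0.007] hi [ 0.539 -0.465  0.133]
```

```bash
python3 - <<'E'
from h import *
pt,Wt=cloud('top'); ps,Ws=cloud('scene')
a=cv2.resize(pt[110:290,120:500],None,fx=2,fy=2); b=cv2.resize(ps[90:350,150:520],(760,534))
save('top1',a); save('scene1',b)
A=np.concatenate([Wt.reshape(-1,3),Ws.reshape(-1,3)]); A=A[~np.isnan(A[:,0])]
def sel(z0,z1,x0,x1,y0,y1,P=A):
    return P[(P[:,2]>z0)&(P[:,2]<z1)&(P[:,0]>x0)&(P[:,0]<x1)&(P[:,1]>y0)&(P[:,1]<y1)]
for n,P in(('top',Wt.reshape(-1,3)),('scene',Ws.reshape(-1,3))):
    P=P[~np.isnan(P[:,0])]
    for nm,q in(('tray rim',sel(.03,.045,.38,.58,-.3,.06,P)),('tray>12mm',sel(.012,.045,.38,.58,-.3,.06,P)),('stirrer',sel(.055,.07,.53,.75,-.56,0.08,P)),('cock',sel(.07,.1,.5,.62,.05,.15,P)),('bottle',sel(.1,.14,.3,.5,.1,.3,P)),('flask',sel(.01,.14,.4,.6,-.6,-.4,P)),('ledgeTop',sel(.04,.05,.6,.9,-.1,.3,P))):
        if len(q)<5: print(n,nm,len(q));continue
        r=cv2.minAreaRect(q[:,:2].astype(np.float32)*1000); print(n,nm,len(q),np.round(r[0]),np.round(r[1]),round(r[2],1),'x',np.round(np.percentile(q[:,0],[1,99]),3),'y',np.round(np.percentile(q[:,1],[1,99]),3))
    # ledge front edge per y
    for y in(-.05,0,.05,.1,.15,.2,.25):
        q=sel(.042,.05,.6,.9,y-.015,y+.015,P); print(y,np.round(np.percentile(q[:,0],[1,5]),3) if len(q) else None,end=' ')
    for x in(.45,.5,.55,.6):
        q=sel(.06,.11,x-.02,x+.02,.15,.45,P); print('bath',x,np.round(np.percentile(q[:,1],[1,5,20]),3) if len(q) else None,end=' ')
    print()
E
```

```text
top tray rim 175 [ 475. -118.] [270.  51.] 72.8 x [0.414 0.534] y [-0.249  0.014]
top tray>12mm 686 [ 480. -137.] [181. 306.] 1.2 x [0.411 0.537] y [-0.25   0.012]
top stirrer 2256 [ 662. -237.] [618. 216.] 84.5 x [0.591 0.727] y [-0.489 -0.048]
top cock 36 [565.  97.] [31. 18.] 82.6 x [0.556 0.574] y [0.081 0.113]
top bottle 317 [451. 227.] [ 97. 145.] 0.1 x [0.403 0.499] y [0.16  0.299]
top flask 565 [ 502. -495.] [198. 185.] 1.6 x [0.409 0.589] y [-0.578 -0.418]
top ledgeTop 1938 [703.  97.] [176. 401.] 4.2 x [0.681 0.79 ] y [-0.096  0.295]
-0.05 [0.696 0.699] 0 [0.691 0.695] 0.05 [0.692 0.698] 0.1 [0.689 0.693] 0.15 [0.683 0.688] 0.2 [0.684 0.688] 0.25 [0.679 0.682] bath 0.45 [0.151 0.156 0.171] bath 0.5 [0.272 0.273 0.274] bath 0.55 [0.274 0.275 0.276] bath 0.6 [0.276 0.277 0.278] 
scene tray rim 194 [ 474. -118.] [278.  53.] 72.8 x [0.416 0.537] y [-0.252  0.015]
scene tray>12mm 680 [ 475. -118.] [278.  53.] 72.4 x [0.416 0.537] y [-0.252  0.016]
scene stirrer 1342 [ 626. -329.] [408. 178.] 88.1 x [0.54  0.705] y [-0.492 -0.133]
scene cock 45 [569.  98.] [40. 11.] 89.9 x [0.563 0.574] y [0.081 0.118]
scene bottle 226 [421. 236.] [136.  84.] 64.4 x [0.407 0.476] y [0.164 0.299]
scene flask 488 [ 509. -498.] [74. 89.] 69.2 x [0.467 0.548] y [-0.535 -0.464]
scene ledgeTop 2842 [729. 100.] [119. 405.] 2.9 x [0.685 0.792] y [-0.095  0.298]
-0.05 [0.7  0.71] 0 [0.702 0.709] 0.05 [0.694 0.705] 0.1 [0.695 0.7  ] 0.15 [0.714 0.72 ] 0.2 [0.683 0.692] 0.25 [0.681 0.693] bath 0.45 [0.153 0.162 0.171] bath 0.5 None bath 0.55 None bath 0.6 None
```

View pics/top1.png

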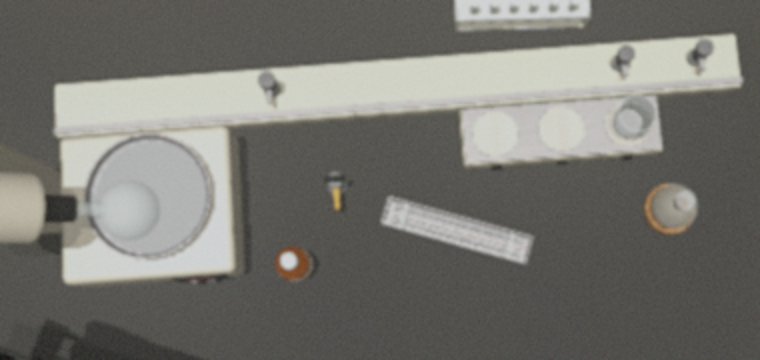

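View pics/scene1.png

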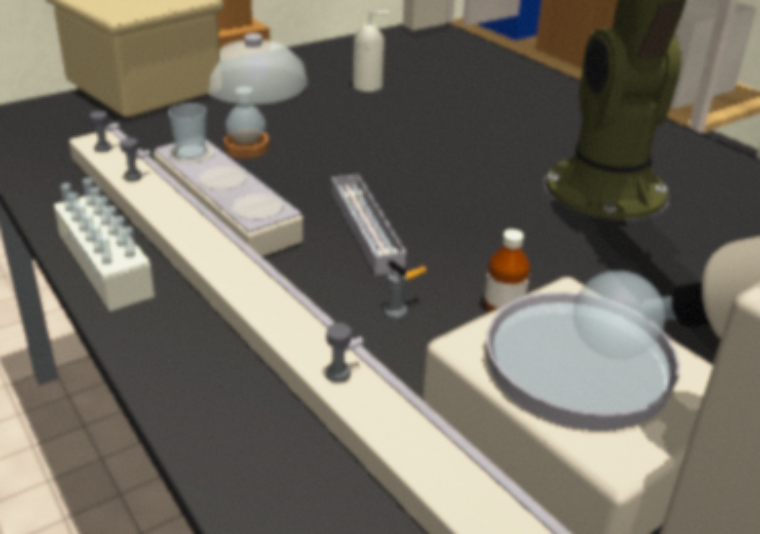

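```bash
cat >> h.py <<'E'
def obs():
    o=monitor.get_obs(); M=R.from_euler('xyz',o['tool_rot'],degrees=True).as_matrix()
    print('t',round(float(o['time_s']),2),'tcp',np.round(o['tool_pos'],4),'F',np.round(o['force'],1),'grip',round(float(o['grip_width']),4),'q7',np.round(o['qpos'][6],1))
    print('tool y',np.round(M[:,1],3),'z',np.round(M[:,2],3),'x',np.round(M[:,0],3))
    return o,M
def rows(M,p,q): return np.round(M.T@(np.array(q)-np.array(p)),4)
E
python3 - <<'E'
from h import *
o,M=obs()
pt,W=cloud('top'); P=W.reshape(-1,3); P=P[~np.isnan(P[:,0])]
# stirrer top extents per strip
for x in (.61,.63,.65,.67):
    q=P[(abs(P[:,0]-x)<.01)&(P[:,2]>.056)&(P[:,2]<.068)&(P[:,1]>-.3)&(P[:,1]<.0)]; print('left end y at x',x,np.round(np.sort(q[:,1])[-8:],3))
for y in (-.45,-.35,-.25,-.17):
    q=P[(abs(P[:,1]-y)<.015)&(P[:,2]>.056)&(P[:,2]<.068)&(P[:,0]<.75)&(P[:,0]>.5)]; print('front x at y',y,np.round(np.sort(q[:,0])[:5],3), len(q))
ys=[];xs=[]
for y in np.arange(-.08,.27,.01):
    q=P[(abs(P[:,1]-y)<.005)&(P[:,2]>.040)&(P[:,2]<.052)&(P[:,0]>.64)&(P[:,0]<.8)]
    ys.append(y);xs.append(np.percentile(q[:,0],4))
f=np.polyfit(ys,xs,1);print('ledge',f,np.degrees(np.arctan(-f[0])),np.std(np.polyval(f,ys)-xs))
q=P[(P[:,2]>.03)&(P[:,2]<.1)&(abs(P[:,0]-.56)<.06)&(abs(P[:,1]-.097)<.05)]
print('cock',len(q),np.round(q.mean(0),3))
for z0,z1 in((.03,.05),(.05,.065),(.065,.095)):
    s=q[(q[:,2]>z0)&(q[:,2]<z1)];print(z0,len(s),np.round(s.min(0),3) if len(s) else '',np.round(s.max(0),3) if len(s) else '')
T=[(.35,.3,.24),(.44,.1,.24),(.453,-.19,.2)]
for t in T: print(t,rows(M,o['tool_pos'],t))
a=np.degrees(np.arctan2(M[1,2],M[0,2]));print('z ang',a)
E
```

```text
t 1.0 tcp [0.2506 0.5998 0.2416] F [ 0.7  0.5 -0.1] grip 0.0872 q7 -3.3
tool y [-0.923  0.386 -0.   ] z [0.386 0.923 0.   ] x [ 0.  0. -1.]
left end y at x 0.61 [-0.142 -0.141 -0.139 -0.138 -0.138 -0.138 -0.138 -0.138]
left end y at x 0.63 [-0.142 -0.139 -0.139 -0.139 -0.136 -0.135 -0.135 -0.135]
left end y at x 0.65 [-0.14  -0.139 -0.136 -0.136 -0.136 -0.136 -0.133 -0.133]
left end y at x 0.67 [-0.137 -0.137 -0.137 -0.136 -0.133 -0.133 -0.133 -0.133]
front x at y -0.45 [0.604 0.605 0.605 0.606 0.607] 91
front x at y -0.35 [0.601 0.601 0.601 0.601 0.603] 186
front x at y -0.25 [0.596 0.596 0.598 0.598 0.599] 179
front x at y -0.17 [0.591 0.591 0.591 0.591 0.591] 183
ledge [-0.04695617  0.69544296] 2.6884153586384705 0.002089901423959342
cock 86 [0.555 0.097 0.07 ]
0.03 1 [0.558 0.091 0.036] [0.558 0.091 0.036]
0.05 30 [0.517 0.086 0.05 ] [0.575 0.108 0.065]
0.065 55 [0.52  0.081 0.065] [0.579 0.113 0.092]
(0.35, 0.3, 0.24) [ 0.0016 -0.2072 -0.2383]
(0.44, 0.1, 0.24) [ 0.0016 -0.3674 -0.3881]
(0.453, -0.19, 0.2) [ 0.0415 -0.4912 -0.6507]
z ang 67.3230999264133
```

step_arm --pt "1 0 -0.035 -0.04 8" --pt "1 0 -0.07 -0.08 16" --pt "1 0 -0.104 -0.12 24" --pt "1 0 -0.138 -0.16 32" --pt "1 0 -0.172 -0.2 40" --pt "1 0 -0.207 -0.238 48" --pt "1 0 -0.248 -0.276 54" --pt "1 0 -0.288 -0.314 60" --pt "1 0 -0.328 -0.351 66" --pt "1 0 -0.367 -0.388 72" --pt "1 0 -0.39 -0.43 78" --pt "1 0 -0.41 -0.48 84.3"

```text
time_s: 2.55
tool_pos: [0.4442, -0.0027, 0.2418]
tool_rot: [28.2, 89.9, 11.0]
force: [0.9, -0.4, 0.5]
grip_width: 0.087
```

```bash
python3 - <<'E'
from h import *
o,M=obs()
for t in [(.453,-.19,.2),(.453,-.19,.1),(.453,-.19,.034)]: print(t,rows(M,o['tool_pos'],t))
print(np.degrees(np.arctan2(M[1,2],M[0,2])))
E
```

```text
t 2.55 tcp [ 0.4442 -0.0027  0.2418] F [ 0.9 -0.4  0.5] grip 0.087 q7 -24.4
tool y [0.295 0.955 0.   ] z [ 0.955 -0.295  0.001] x [ 0.001  0.    -1.   ]
(0.453, -0.19, 0.2) [ 0.0418 -0.1764  0.0637]
(0.453, -0.19, 0.1) [ 0.1418 -0.1765  0.0636]
(0.453, -0.19, 0.034) [ 0.2078 -0.1765  0.0635]
-17.161776122319736
```

step_arm --pt "1 0 -0.05 0.018 0" --pt "1 0.02 -0.1 0.036 0" --pt "1 0.04 -0.14 0.05 0" --pt "1 0.06 -0.1765 0.0635 0" --pt "1 0.08 -0.1765 0.0635 0" --pt "1 0.08 -0.1765 0.0635 0"

```text
time_s: 3.3
tool_pos: [0.4519, -0.1885, 0.1605]
tool_rot: [-170.2, 89.8, 172.7]
force: [0.4, -0.3, -0.6]
grip_width: 0.0868
```

```bash
python3 - <<'E'
from h import *
o,M=obs()
pic,W=cloud('wrist'); save('w1',pic)
P=W.reshape(-1,3);P=P[~np.isnan(P[:,0])]
q=P[(P[:,2]>.03)&(P[:,2]<.042)&(P[:,0]<.56)&(P[:,0]>.38)&(P[:,1]>-.3)&(P[:,1]<.03)]
L=(q-o['tool_pos'])@M
print(len(q),np.round(np.percentile(L,[1,5,50,95,99],axis=0),4)[:,1:],np.median(P[P[:,2]<.015][:,2]))
for s in(-1,1):
    e=L[(np.sign(L[:,2])==s)]; 
    b=[(y,np.percentile(s*e[abs(e[:,1]-y)<.005][:,2],97)*s) for y in np.arange(-.1,.2,.02) if (abs(e[:,1]-y)<.005).sum()>8]
    b=np.array(b); 
    if len(b)>1: print(s,np.round(b,4).tolist(),np.polyfit(b[:,0],b[:,1],1))
E
```

```text
t 3.3 tcp [ 0.4519 -0.1885  0.1605] F [ 0.4 -0.3 -0.6] grip 0.0868 q7 4.2
tool y [ 0.293  0.956 -0.   ] z [ 0.956 -0.293 -0.003] x [-0.003  0.    -1.   ]
1783 [[-0.059  -0.0256]
 [-0.0576 -0.0253]
 [ 0.0632 -0.0036]
 [ 0.1591  0.024 ]
 [ 0.1676  0.0243]] 0.0005504422219392846
-1 [[-0.06, -0.0246], [-0.04, -0.0256], [-0.02, -0.0251], [0.0, -0.0256], [0.02, -0.0253], [0.04, -0.0257], [0.06, -0.0252], [0.08, -0.0255], [0.1, -0.025], [0.12, -0.0254], [0.14, -0.0256], [0.16, -0.0251]] [-0.00068403 -0.02526034]
1 [[-0.06, 0.0239], [-0.04, 0.0236], [-0.02, 0.0242], [0.0, 0.0237], [0.02, 0.0241], [0.04, 0.0237], [0.06, 0.024], [0.08, 0.0243], [0.1, 0.0239], [0.12, 0.0241], [0.14, 0.0244], [0.16, 0.0239]] [0.00129632 0.02392434]
```

View pics/w1.png

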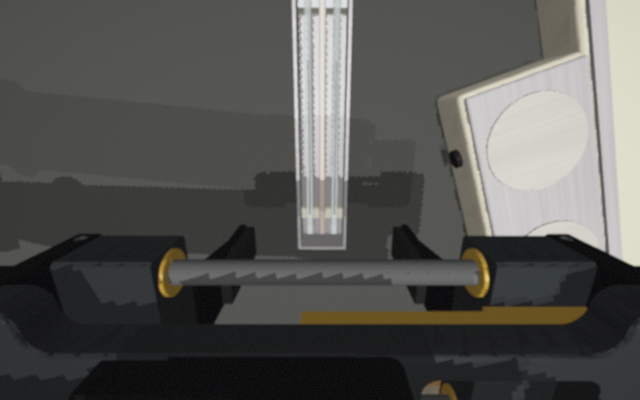

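step_arm --pt "1 0.03 0 -0.0007 0" --pt "1 0.06 0 -0.0007 0" --pt "1 0.09 0 -0.0007 0" --pt "1 0.11 0 -0.0007 0" --pt "1 0.1225 0 -0.0007 0" --pt "1 0.1225 0 -0.0007 0" --pt "0.5 0.1225 0 -0.0007 0" --pt "0.2 0.1225 0 -0.0007 0" --pt "0.2 0.1225 0 -0.0007 0" --pt "0 0.1225 0 -0.0007 0" --pt "0 0.1225 0 -0.0007 0" --newtons 8

```text
time_s: 4.72
tool_pos: [0.4514, -0.1881, 0.039]
tool_rot: [172.2, 89.9, 155.2]
force: [-3.5, 0.1, 3.8]
grip_width: 0.0494
```

```bash
cat >> h.py <<'E'
YAW=np.radians(2.7)
eu=np.array([-np.sin(YAW),np.cos(YAW)]); ei=np.array([np.cos(YAW),np.sin(YAW)])
O=np.array([.7019,-.137])
def pose_uv(u,v,th): # tray centre and long axis in world
    t=np.radians(th); return O+u*eu-v*ei, np.cos(t)*eu+np.sin(t)*ei
def uv(p): w=np.array(p[:2])-O; return np.round([w@eu,-w@ei],4)
def theta(d): return np.degrees(np.arctan2(d@ei,d@eu))
E
python3 - <<'E'
from h import *
o,M=obs(); d=M[:2,1]; p=o['tool_pos']; g=.076
c0=p[:2]+g*d; print(uv(c0),theta(d),'cock',uv([.569,.097]))
S=[(*uv(c0),theta(d)),(.037,.165,27),(.18,.088,27),(.2,.0565,12)]
for n,(a,b) in zip((9,22,8),zip(S,S[1:])):
    for k in range(1,n+1):
        s=np.array(a)+(np.array(b)-a)*k/n
        c,dd=pose_uv(*s); t=c-g*dd
        print(np.round(s,3),rows(M,p,[*t,p[2]])[1:],'turn',round(-(s[2]-theta(d))*-1,1))
E
```

```text
t 4.72 tcp [ 0.4514 -0.1881  0.039 ] F [-3.5  0.1  3.8] grip 0.0494 q7 13.3
tool y [0.292 0.956 0.   ] z [ 0.956 -0.292 -0.002] x [-0.002  0.001 -1.   ]
[0.0323 0.227 ] 19.66781801596611 cock [0.24   0.1217]
[ 0.033  0.22  20.483] [0.0028 0.0052] turn 0.8
[ 0.033  0.213 21.297] [0.0057 0.0105] turn 1.6
[ 0.034  0.206 22.112] [0.0085 0.0157] turn 2.4
[ 0.034  0.199 22.927] [0.0114 0.0209] turn 3.3
[ 0.035  0.193 23.741] [0.0142 0.0262] turn 4.1
[ 0.035  0.186 24.556] [0.0171 0.0314] turn 4.9
[ 0.036  0.179 25.371] [0.0201 0.0366] turn 5.7
[ 0.036  0.172 26.185] [0.023  0.0419] turn 6.5
[ 0.037  0.165 27.   ] [0.0259 0.0471] turn 7.3
[ 0.044  0.162 27.   ] [0.0332 0.0482] turn 7.3
[ 0.05   0.158 27.   ] [0.0405 0.0493] turn 7.3
[ 0.056  0.154 27.   ] [0.0478 0.0504] turn 7.3
[ 0.063  0.151 27.   ] [0.0551 0.0516] turn 7.3
[ 0.07   0.148 27.   ] [0.0624 0.0527] turn 7.3
[ 0.076  0.144 27.   ] [0.0697 0.0538] turn 7.3
[ 0.082  0.14  27.   ] [0.077  0.0549] turn 7.3
[ 0.089  0.137 27.   ] [0.0843 0.056 ] turn 7.3
[ 0.096  0.134 27.   ] [0.0916 0.0571] turn 7.3
[ 0.102  0.13  27.   ] [0.09
[... 282 characters left out ...]
 [0.1427 0.0648] turn 7.3
[ 0.148  0.106 27.   ] [0.15  0.066] turn 7.3
[ 0.154  0.102 27.   ] [0.1573 0.0671] turn 7.3
[ 0.16   0.098 27.   ] [0.1646 0.0682] turn 7.3
[ 0.167  0.095 27.   ] [0.1719 0.0693] turn 7.3
[ 0.174  0.092 27.   ] [0.1792 0.0704] turn 7.3
[ 0.18   0.088 27.   ] [0.1865 0.0715] turn 7.3
[ 0.182  0.084 25.125] [0.1899 0.0768] turn 5.5
[ 0.185  0.08  23.25 ] [0.1934 0.0822] turn 3.6
[ 0.188  0.076 21.375] [0.1969 0.0875] turn 1.7
[ 0.19   0.072 19.5  ] [0.2006 0.0929] turn -0.2
[ 0.192  0.068 17.625] [0.2043 0.0982] turn -2.0
[ 0.195  0.064 15.75 ] [0.2081 0.1036] turn -3.9
[ 0.198  0.06  13.875] [0.212  0.1089] turn -5.8
[ 0.2    0.056 12.   ] [0.216  0.1143] turn -7.7
```

step_arm --pt "0 0 0.0028 0.0052 0.8" --pt "0 0 0.0057 0.0105 1.6" --pt "0 0 0.0085 0.0157 2.4" --pt "0 0 0.0114 0.0209 3.3" --pt "0 0 0.0142 0.0262 4.1" --pt "0 0 0.0171 0.0314 4.9" --pt "0 0 0.0201 0.0366 5.7" --pt "0 0 0.023 0.0419 6.5" --pt "0 0 0.0259 0.0471 7.3" --pt "0 0 0.0259 0.0471 7.3"

```text
time_s: 5.98
tool_pos: [0.5045, -0.1776, 0.0389]
tool_rot: [-144.5, 89.9, -168.8]
force: [-3.2, -1.0, 2.0]
grip_width: 0.0504
```

```bash
cat >> h.py <<'E'
def trayfit(cam,x0=.38,x1=.72,y0=-.3,y1=.24):
    pic,W=cloud(cam); r=regions_of(cam,'tray'); 
    m=r[0]['pixels'] if r else None
    q=W[m]; q=q[(q[:,2]>.028)&(q[:,2]<.043)]
    b=cv2.minAreaRect(q[:,:2].astype(np.float32)*1000); bx=cv2.boxPoints(b)
    e=[bx[1]-bx[0],bx[2]-bx[1]]; e=max(e,key=np.linalg.norm); e=e/np.linalg.norm(e); e=e if e[1]>0 else -e
    print(cam,'p',round(r[0]['p'],2),len(q),'c',np.round(b[0]),'size',np.round(b[1]),'uv',uv(np.array(b[0])/1000),'theta',round(theta(e),1),'z',np.round(np.percentile(q[:,2],[10,90]),3))
    return pic
E
python3 - <<'E'
from h import *
o,M=obs(); print(uv(o['tool_pos'][:2]+.076*M[:2,1]),theta(M[:2,1]))
p=trayfit('top'); trayfit('scene')
E
```

```text
t 5.97 tcp [ 0.5045 -0.1776  0.0389] F [-3.2 -1.   2. ] grip 0.0504 q7 6.3
tool y [ 0.411  0.912 -0.001] z [ 0.912 -0.411 -0.001] x [-0.001 -0.    -1.   ]
[0.0365 0.1646] 26.955983590191178
top p 0.88 126 c [ 536. -107.] size [265.  51.] uv [0.0378 0.164 ] theta 24.9 z [0.029 0.039]
scene p 0.92 191 c [ 535. -109.] size [276.  51.] uv [0.0359 0.165 ] theta 24.9 z [0.029 0.038]
```

step_arm --pt "0 0 0.005 0 0" --pt "0 0 0.012 0 0" --pt "0 0 0.019 0 0" --pt "0 0 0.026 0 0" --pt "0 0 0.033 0 0" --pt "0 0 0.041 0 0" --pt "0 0 0.049 0.001 0" --pt "0 0 0.057 0.001 0" --pt "0 0 0.065 0.001 0" --pt "0 0 0.073 0.001 0" --pt "0 0 0.08 0.002 0" --pt "0 0 0.08 0.002 0" --newtons 14

```text
time_s: 7.68
tool_pos: [0.5404, -0.1037, 0.039]
tool_rot: [88.8, 89.9, 64.6]
force: [1.0, 1.6, -1.9]
grip_width: 0.0494
```

```bash
python3 - <<'E'
from h import *
o,M=obs(); print(uv(o['tool_pos'][:2]+.076*M[:2,1]),theta(M[:2,1]))
p=trayfit('top'); p2=trayfit('scene'); save('s2',cv2.resize(p2[90:350,150:520],(760,534)))
E
```

```text
t 7.67 tcp [ 0.5404 -0.1037  0.039 ] F [ 1.   1.6 -1.9] grip 0.0494 q7 -1.9
tool y [0.41  0.912 0.001] z [ 0.912 -0.41   0.   ] x [ 0.001  0.001 -1.   ]
[0.1087 0.1254] 26.906253268586322
top p 0.9 100 c [572. -36.] size [268.  52.] uv [0.1068 0.1253] theta 24.7 z [0.029 0.04 ]
scene p 0.6 201 c [570. -38.] size [280.  51.] uv [0.1054 0.1269] theta 25.2 z [0.029 0.038]
```

View pics/s2.png

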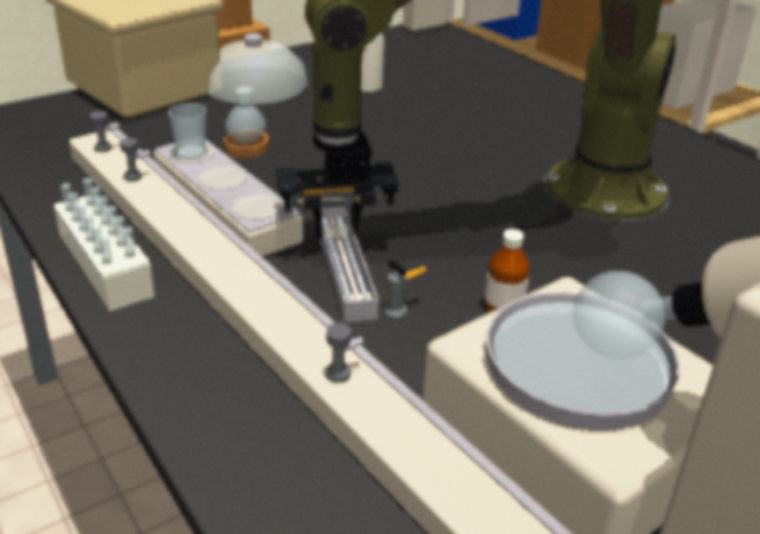

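step_arm --pt "0 0 0.005 0.001 0" --pt "0 0 0.012 0.002 0" --pt "0 0 0.019 0.003 0" --pt "0 0 0.026 0.003 0" --pt "0 0 0.033 0.003 0" --pt "0 0 0.041 0.003 0" --pt "0 0 0.049 0.003 0" --pt "0 0 0.057 0.003 0" --pt "0 0 0.065 0.003 0" --pt "0 0 0.073 0.003 0" --pt "0 0 0.08 0.003 0" --pt "0 0 0.08 0.003 0"

```text
time_s: 9.38
tool_pos: [0.5759, -0.0321, 0.0391]
tool_rot: [83.2, 89.9, 59.0]
force: [0.1, 0.4, -2.7]
grip_width: 0.05
```

```bash
python3 - <<'E'
from h import *
o,M=obs(); p=o['tool_pos']; d=M[:2,1]; print(uv(p[:2]+.076*d),theta(d))
trayfit('top'); trayfit('scene')
# rotate with grip; tool theta = tray theta+2
off=2.
S=np.array([*uv(p[:2]+.076*d),theta(d)-off]); E=np.array([.2,.0565,12])
g=.076
def tcp(s): c,dd=pose_uv(*s); return c-g*dd
base=tcp(S)
for k in range(1,11):
    s=S+(E-S)*k/10; t=tcp(s)-base
    print(np.round(s,3),rows(M,[0,0,0],[*t,0])[1:],'turn',round(s[2]-S[2],1))
E
```

```text
t 9.38 tcp [ 0.5759 -0.0321  0.0391] F [ 0.1  0.4 -2.7] grip 0.05 q7 -9.0
tool y [0.41  0.912 0.001] z [ 0.912 -0.41   0.   ] x [ 0.001  0.001 -1.   ]
[0.1785 0.0865] 26.912657675466217
top p 0.94 141 c [607.  37.] size [270.  51.] uv [0.1779 0.0869] theta 25.2 z [0.029 0.04 ]
scene p 0.98 218 c [605.  34.] size [277.  51.] uv [0.1757 0.0883] theta 25.3 z [0.029 0.038]
[ 0.181  0.083 23.621] [0.0034 0.0034] turn -1.3
[ 0.183  0.08  22.33 ] [0.0067 0.0068] turn -2.6
[ 0.185  0.078 21.039] [0.0102 0.0102] turn -3.9
[ 0.187  0.074 19.748] [0.0136 0.0136] turn -5.2
[ 0.189  0.072 18.456] [0.0172 0.017 ] turn -6.5
[ 0.191  0.068 17.165] [0.0207 0.0204] turn -7.7
[ 0.194  0.066 15.874] [0.0243 0.0238] turn -9.0
[ 0.196  0.062 14.583] [0.0279 0.0272] turn -10.3
[ 0.198  0.06  13.291] [0.0316 0.0306] turn -11.6
[ 0.2    0.056 12.   ] [0.0353 0.0339] turn -12.9
```

step_arm --pt "0 0 0.0034 0.003 -1.3" --pt "0 0 0.0067 0.006 -2.6" --pt "0 0 0.01 0.009 -3.9" --pt "0 0 0.0136 0.012 -5.2" --pt "0 0 0.017 0.015 -6.5" --pt "0 0 0.0207 0.018 -7.8" --pt "0 0 0.024 0.021 -9.1" --pt "0 0 0.028 0.024 -10.4" --pt "0 0 0.0316 0.027 -11.7" --pt "0 0 0.035 0.03 -13" --pt "0 0 0.035 0.03 -13"

```text
time_s: 10.95
tool_pos: [0.6175, -0.0133, 0.039]
tool_rot: [74.0, 90.0, 62.7]
force: [0.7, 0.6, -1.2]
grip_width: 0.0505
```

```bash
python3 - <<'E'
from h import *
o,M=obs(); p=o['tool_pos']; d=M[:2,1]; print(uv(p[:2]+.076*d),theta(d),'tcp uv',uv(p))
trayfit('top'); trayfit('scene')
E
```

```text
t 10.95 tcp [ 0.6175 -0.0133  0.039 ] F [ 0.7  0.6 -1.2] grip 0.0505 q7 1.8
tool y [0.195 0.981 0.001] z [ 0.981 -0.195  0.   ] x [ 0.     0.001 -1.   ]
[0.2013 0.0602] 13.926987653530436 tcp uv [0.1275 0.0785]
top p 0.79 123 c [631.  60.] size [270.  51.] uv [0.1998 0.0611] theta 12.1 z [0.029 0.039]
scene p 0.71 940 c [628. 519.] size [107. 455.] uv [0.6592 0.0426] theta -18.0 z [0.029 0.042]
```

step_arm --pt "0.4 0 0 0 0" --pt "0.7 0 0 0 0" --pt "0.9 0 0 0 0" --pt "0.9 0 0 0 0" --pt "0.9 -0.02 0 0 0" --pt "0.9 -0.05 0 0 0" --pt "0.9 -0.09 0 0 0" --pt "0.9 -0.12 0 0 0" --pt "0.9 -0.12 0 0 0"

```text
time_s: 12.28
tool_pos: [0.6193, -0.0144, 0.1635]
tool_rot: [19.6, 89.6, 8.3]
force: [-0.8, -0.9, -0.4]
grip_width: 0.0824
```

```bash
python3 - <<'E'
from h import *
o,M=obs(); p=o['tool_pos']; d=M[:2,1]; print(theta(d),'tcp uv',uv(p))
pic,W=cloud('wrist'); save('w2',pic)
q=W.reshape(-1,3); q=q[~np.isnan(q[:,0])]
trayfit('top'); trayfit('wrist')
t=O+.11*eu-.135*ei
for z in(.16,.04): print(rows(M,p,[*t,z]))
a=np.degrees(np.arctan2(M[1,2],M[0,2]));print('z ang',a,'want',92.7-12, 'or',-87.3-12)
E
```

```text
t 12.28 tcp [ 0.6193 -0.0144  0.1635] F [-0.8 -0.9 -0.4] grip 0.0824 q7 -2.1
tool y [0.196 0.981 0.002] z [ 0.981 -0.196  0.007] x [ 0.007  0.001 -1.   ]
13.9957345466711 tcp uv [0.1264 0.0767]
top p 0.69 123 c [631.  59.] size [269.  52.] uv [0.1996 0.0613] theta 12.2 z [0.029 0.04 ]
wrist p 0.76 1940 c [627.  41.] size [231.  50.] uv [0.1815 0.0663] theta 12.0 z [0.031 0.037]
[ 0.0031 -0.03   -0.0526]
[ 0.1231 -0.0303 -0.0534]
z ang -11.296648510962921 want 80.7 or -99.3
```

View pics/w2.png

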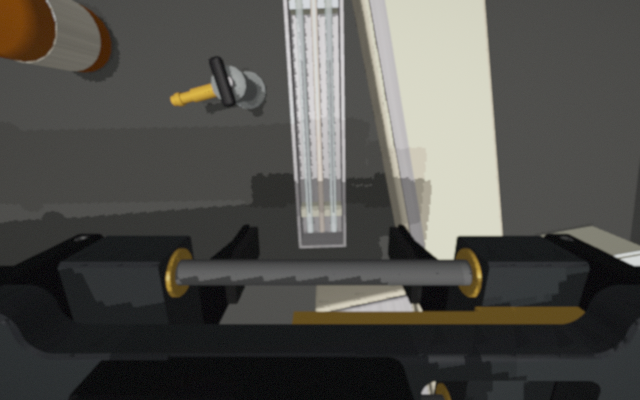

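step_arm --pt "0.5 0 -0.003 -0.006 9" --pt "0 0 -0.006 -0.012 18" --pt "-0.5 0 -0.01 -0.018 28" --pt "-1 0 -0.013 -0.024 38" --pt "-1 0 -0.017 -0.03 48" --pt "-1 0 -0.02 -0.036 58" --pt "-1 0 -0.024 -0.042 68" --pt "-1 0 -0.027 -0.048 78" --pt "-1 0 -0.03 -0.053 88" --pt "-1 0 -0.03 -0.053 88" --pt "-1 0 -0.03 -0.053 88"

```text
time_s: 13.9
tool_pos: [0.5592, -0.0327, 0.1587]
tool_rot: [-66.2, 90.0, -165.3]
force: [-0.1, 0.0, -0.8]
grip_width: 0.0005
```

```bash
python3 - <<'E'
from h import *
o,M=obs(); p=o['tool_pos']; print(uv(p),'tool y off ledge normal',np.degrees(np.arctan2(M[:2,1]@eu,M[:2,1]@ei)))
t=O+.11*eu-.135*ei
print(rows(M,p,[*t,.039]))
E
```

```text
t 13.9 tcp [ 0.5592 -0.0327  0.1587] F [-0.1  0.  -0.8] grip 0.0005 q7 -86.2
tool y [ 0.987 -0.158 -0.   ] z [-0.158 -0.987  0.   ] x [-0. -0. -1.]
[0.1109 0.1376] tool y off ledge normal -11.796725828554077
[0.1197 0.0028 0.0003]
```

step_arm --pt "-1 0.04 0 0 0" --pt "-1 0.08 0 0 0" --pt "-1 0.105 0 0 0" --pt "-1 0.119 0 0 0" --pt "-1 0.119 0 0 0"

```text
time_s: 14.52
tool_pos: [0.5589, -0.0331, 0.0395]
tool_rot: [-62.3, 89.9, -161.5]
force: [0.3, 0.5, -0.8]
grip_width: 0.0004
```

step_arm --pt "-1 0 0.006 -0.001 0" --pt "-1 0 0.012 -0.002 0" --pt "-1 0 0.018 -0.004 -1" --pt "-1 0 0.024 -0.005 -2" --pt "-1 0 0.029 -0.006 -3" --pt "-1 0 0.034 -0.007 -4" --pt "-1 0 0.039 -0.008 -5" --pt "-1 0 0.044 -0.009 -6" --pt "-1 0 0.044 -0.009 -6"

```text
time_s: 15.65
tool_pos: [0.6051, -0.0308, 0.0402]
tool_rot: [106.4, 89.9, 13.1]
force: [-0.4, 0.7, 0.8]
grip_width: 0.0007
```

```bash
python3 - <<'E'
from h import *
o,M=obs(); p=o['tool_pos']; print(uv(p),'tool y off ledge normal',np.degrees(np.arctan2(M[:2,1]@eu,M[:2,1]@ei)))
trayfit('top'); 
t=O+.11*eu-.0595*ei
print(rows(M,p,[*t,p[2]]))
E
```

```text
t 15.65 tcp [ 0.6051 -0.0308  0.0402] F [-0.4  0.7  0.8] grip 0.0007 q7 -73.3
tool y [ 0.998 -0.057  0.002] z [-0.057 -0.998 -0.   ] x [ 0.002  0.    -1.   ]
[0.1107 0.0916] tool y off ledge normal -5.942532924664292
top p 0.8 114 c [646. 135.] size [133.  51.] uv [0.2741 0.043 ] theta 4.3 z [0.029 0.039]
[ 0.      0.032  -0.0026]
```

step_arm --pt "-1 0 0.005 0 -1" --pt "-1 0 0.01 0 -2" --pt "-1 0 0.015 -0.001 -3" --pt "-1 0 0.02 -0.002 -4" --pt "-1 0 0.024 -0.002 -5" --pt "-1 0 0.027 -0.0025 -6" --pt "-1 0 0.029 -0.0025 -6" --pt "-1 0 0.029 -0.0025 -6"

```text
time_s: 16.75
tool_pos: [0.6279, -0.031, 0.0398]
tool_rot: [-100.5, 89.3, 172.2]
force: [-18.0, -1.9, 16.1]
grip_width: 0.0002
```

```bash
python3 - <<'E'
from h import *
o,M=obs(); p=o['tool_pos']; print(uv(p),'tool y off ledge normal',np.degrees(np.arctan2(M[:2,1]@eu,M[:2,1]@ei)))
trayfit('top')
E
```

```text
t 16.75 tcp [ 0.6279 -0.031   0.0398] F [-18.   -1.9  16.1] grip 0.0002 q7 -67.6
tool y [ 0.999  0.048 -0.012] z [ 0.047 -0.999 -0.002] x [-0.013  0.002 -1.   ]
[0.1093 0.069 ] tool y off ledge normal 0.023887807530815642
top p 0.87 115 c [647. 136.] size [ 53. 134.] uv [0.2755 0.0416] theta -3.5 z [0.029 0.04 ]
```

step_arm --pt "-1 0 -0.004 0 0" --pt "-1 0 -0.012 0 0" --pt "-1 0 -0.02 0 0" --pt "-1 0 -0.025 0 0" --pt "-1 -0.04 -0.025 0 0" --pt "-1 -0.08 -0.025 0 0" --pt "-1 -0.12 -0.025 0 0" --pt "-1 -0.12 -0.06 0.0 0" --pt "-1 -0.12 -0.06 0.0 0"

```text
time_s: 17.98
tool_pos: [0.5718, -0.0333, 0.1603]
tool_rot: [178.4, 89.9, 91.1]
force: [0.5, 0.4, -0.2]
grip_width: 0.0006
```

```bash
python3 - <<'E'
from h import *
o,M=obs()
trayfit('top'); p2=trayfit('scene'); save('s3',cv2.resize(p2[110:330,200:440],(760,697))[:597])
pic,W=cloud('wrist'); save('w3',pic); trayfit('wrist')
E
```

```text
t 17.98 tcp [ 0.5718 -0.0333  0.1603] F [ 0.5  0.4 -0.2] grip 0.0006 q7 -74.5
tool y [0.999 0.047 0.   ] z [ 0.047 -0.999 -0.002] x [-0.     0.002 -1.   ]
top p 0.9 122 c [649. 117.] size [ 52. 172.] uv [0.2562 0.0404] theta -4.4 z [0.029 0.039]
scene p 0.91 354 c [655.  69.] size [ 54. 276.] uv [0.208  0.0376] theta -3.4 z [0.029 0.038]
wrist p 0.81 2900 c [653.  71.] size [ 50. 271.] uv [0.2098 0.0389] theta -3.8 z [0.031 0.037]
```

View pics/s3.png

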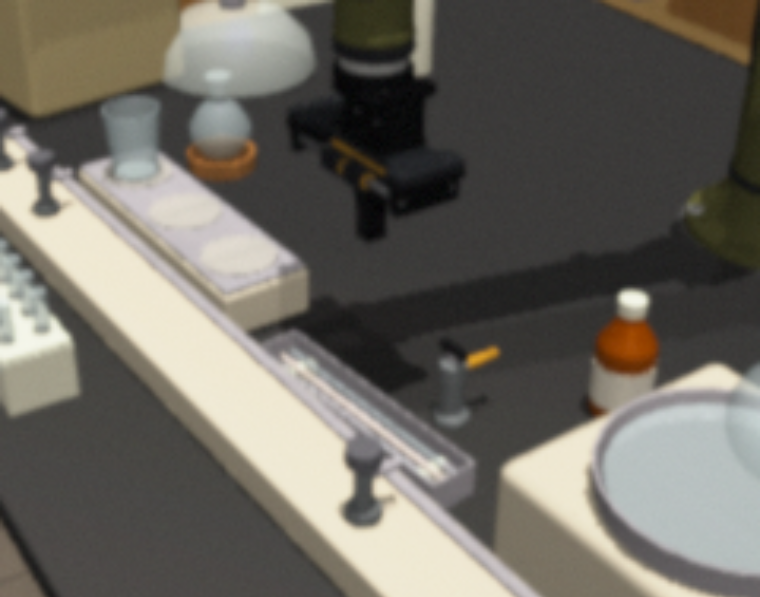

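View pics/w3.png

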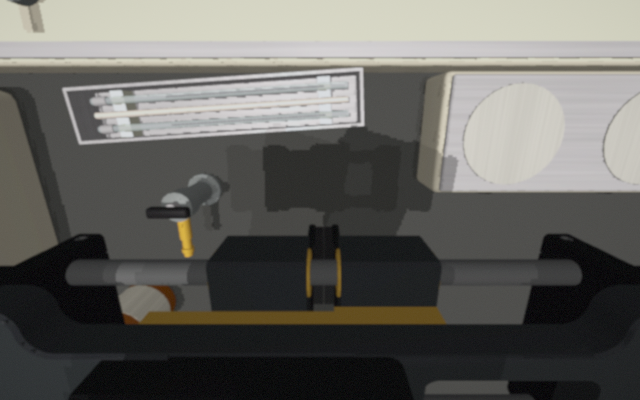

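```bash
python3 - <<'E'
from h import *
o,M=obs(); p=o['tool_pos']
pic,W=cloud('wrist'); P=W.reshape(-1,3);P=P[~np.isnan(P[:,0])]
pic,W2=cloud('scene'); P2=W2.reshape(-1,3);P2=P2[~np.isnan(P2[:,0])]
def U(P): w=P[:,:2]-O; return np.c_[w@eu,-w@ei,P[:,2]]
for n,Q in(('w',U(P)),('s',U(P2))):
    s=Q[(Q[:,2]>.06)&(Q[:,1]<.03)&(Q[:,1]>-.1)&(Q[:,0]>.02)&(Q[:,0]<.42)]
    print(n,'tap',len(s),np.round(s.min(0),3) if len(s) else '',np.round(s.max(0),3) if len(s) else '')
    s=Q[(Q[:,2]>.06)&(Q[:,1]>.05)&(Q[:,1]<.16)&(Q[:,0]>.2)&(Q[:,0]<.29)]
    print('cock',len(s),np.round(np.percentile(s,[2,98],axis=0),3))
Q=U(P)
for u in(.03,.1,.15,.2,.25,.3,.34):
    s=Q[(abs(Q[:,0]-u)<.006)]
    L=s[(s[:,2]>.041)&(s[:,2]<.05)&(s[:,1]<.03)]; t=s[(s[:,2]>.03)&(s[:,2]<.040)&(s[:,1]>0)&(s[:,1]<.1)]
    lo=s[(s[:,2]<.03)&(s[:,1]<.04)]
    print(u,'ledge edge v',np.round(np.percentile(L[:,1],98),4) if len(L) else None,'tray v',np.round(np.percentile(t[:,1],[1,99]),4) if len(t) else None)
t=O+.312*eu-.1*ei
print('above',rows(M,p,[*t,.16]))
E
```

```text
t 18.32 tcp [ 0.5737 -0.0332  0.1598] F [ 0.2  0.5 -0.8] grip 0.0003 q7 -74.5
tool y [ 0.999  0.048 -0.   ] z [ 0.048 -0.999  0.001] x [-0.    -0.001 -1.   ]
w tap 0  
cock 1222 [[0.225 0.113 0.061]
 [0.257 0.157 0.085]]
s tap 219 [ 0.336 -0.072  0.062] [ 0.366 -0.02   0.122]
cock 200 [[0.2   0.088 0.061]
 [0.258 0.154 0.255]]
0.03 ledge edge v 0.0039 tray v [0.0047 0.0051]
0.1 ledge edge v 0.0043 tray v [0.005  0.0568]
0.15 ledge edge v 0.0047 tray v [0.0053 0.0597]
0.2 ledge edge v 0.005 tray v [0.0055 0.0635]
0.25 ledge edge v 0.0052 tray v [0.0057 0.0664]
0.3 ledge edge v 0.0054 tray v [0.0059 0.0702]
0.34 ledge edge v 0.0054 tray v [0.006  0.0722]
above [-0.0004  0.0233 -0.2023]
```

step_arm --pt "-1 -0.01 0 -0.02 -9" --pt "-0.6 -0.01 0 -0.04 -18" --pt "-0.22 -0.01 0 -0.06 -27" --pt "-0.22 -0.01 0 -0.08 -36" --pt "-0.22 -0.01 0.001 -0.1 -45" --pt "-0.22 -0.01 0.001 -0.12 -54" --pt "-0.22 -0.01 0.002 -0.14 -63" --pt "-0.22 -0.01 0.003 -0.16 -72" --pt "-0.22 -0.01 0.003 -0.18 -81" --pt "-0.22 -0.01 0.003 -0.1955 -90" --pt "-0.22 -0.01 0.003 -0.1955 -90" --pt "-0.22 -0.01 0.003 -0.1955 -90" --newtons 40

```text
time_s: 19.92
tool_pos: [0.5672, 0.161, 0.17]
tool_rot: [-89.5, 90.0, -87.0]
force: [0.6, 0.2, -0.4]
grip_width: 0.0339
```

```bash
python3 - <<'E'
from h import *
o,M=obs(); p=o['tool_pos']; print('uv',uv(p))
pic,W=cloud('top'); 
m=regions_of('scene','amber_bottle') 
P=np.concatenate([W.reshape(-1,3),cloud('scene')[1].reshape(-1,3)]);P=P[~np.isnan(P[:,0])]
w=P[:,:2]-O; Q=np.c_[w@eu,-w@ei,P[:,2]]
s=Q[(Q[:,2]>.07)&(Q[:,2]<.135)&(Q[:,0]>.27)&(Q[:,0]<.4)&(Q[:,1]>.17)&(Q[:,1]<.34)]
print('bottle',len(s),np.round(np.percentile(s,[2,50,98],axis=0),3))
t=O+.305*eu-.117*ei
print(rows(M,p,[*t,.0395]))
E
```

```text
t 19.93 tcp [0.5672 0.161  0.17  ] F [ 0.6  0.2 -0.4] grip 0.0339 q7 -8.7
tool y [-0.044  0.999 -0.001] z [0.999 0.044 0.   ] x [ 0.    -0.001 -1.   ]
uv [0.304  0.1205]
bottle 342 [[0.309 0.239 0.071]
 [0.335 0.256 0.094]
 [0.353 0.283 0.132]]
[0.1305 0.0011 0.0035]
```

step_arm --pt "-0.22 0.03 0.001 0.0035 0" --pt "-0.22 0.06 0.001 0.0035 0" --pt "-0.22 0.09 0.001 0.0035 0" --pt "-0.22 0.115 0.001 0.0035 0" --pt "-0.22 0.13 0.001 0.0035 0" --pt "-0.22 0.13 0.001 0.0035 0"

```text
time_s: 20.82
tool_pos: [0.5699, 0.1628, 0.0393]
tool_rot: [-152.3, 89.9, -149.6]
force: [0.5, -0.8, 1.0]
grip_width: 0.0341
```

step_arm --pt "-0.22 0 0 0.005 0" --pt "-0.22 0 0 0.01 0" --pt "-0.22 0 0 0.015 0" --pt "-0.22 0 0 0.019 0" --pt "-0.22 0 0 0.022 0" --pt "-0.22 0 0 0.024 0" --pt "-0.22 0 0 0.024 0"

```text
time_s: 21.7
tool_pos: [0.5942, 0.1649, 0.04]
tool_rot: [131.9, 90.0, 134.7]
force: [-2.4, 1.5, 1.7]
grip_width: 0.0335
```

```bash
python3 - <<'E'
from h import *
o,M=obs(); p=o['tool_pos']; print('uv',uv(p))
trayfit('scene'); trayfit('top')
E
```

```text
t 21.7 tcp [0.5942 0.1649 0.04  ] F [-2.4  1.5  1.7] grip 0.0335 q7 -3.2
tool y [-0.048  0.999  0.   ] z [ 0.999  0.048 -0.   ] x [-0.  0. -1.]
uv [0.3066 0.0933]
scene p 0.85 222 c [656.  67.] size [ 53. 276.] uv [0.2063 0.0363] theta -2.0 z [0.029 0.038]
top p 0.69 171 c [659.  36.] size [ 54. 204.] uv [0.1745 0.0344] theta -3.1 z [0.029 0.04 ]
```

step_arm --pt "-0.22 0 0 0.002 0" --pt "-0.22 0 0 0.004 0" --pt "-0.22 0 0 0.005 0" --pt "-0.22 0 0 0.006 0" --pt "-0.22 0 0 0.006 0"

```text
time_s: 22.52
tool_pos: [0.6007, 0.1646, 0.04]
tool_rot: [-27.0, 90.0, -24.3]
force: [-1.3, 0.7, -0.4]
grip_width: 0.0335
```

```bash
python3 - <<'E'
from h import *
o,M=obs(); p=o['tool_pos']; print('uv',uv(p))
trayfit('scene')
E
```

```text
t 22.52 tcp [0.6007 0.1646 0.04  ] F [-1.3  0.7 -0.4] grip 0.0335 q7 -2.9
tool y [-0.047  0.999 -0.   ] z [0.999 0.047 0.   ] x [ 0. -0. -1.]
uv [0.306  0.0869]
scene p 0.62 189 c [659.  67.] size [ 52. 275.] uv [0.2058 0.0331] theta 0.4 z [0.029 0.038]
```

step_arm --pt "-0.22 0 0 0.001 0" --pt "-0.22 0 0 0.002 0" --pt "-0.22 0 0 0.003 0" --pt "-0.22 0 0 0.003 0"

```text
time_s: 23.12
tool_pos: [0.6035, 0.1649, 0.0401]
tool_rot: [-10.3, 90.0, -7.6]
force: [-2.6, 0.4, 0.1]
grip_width: 0.0336
```

step_arm --pt "-0.22 0 0 0.001 0" --pt "-0.22 0 0 0.002 0" --pt "-0.22 0 0 0.003 0" --pt "-0.22 0 0 0.003 0"

```text
time_s: 23.62
tool_pos: [0.6049, 0.1651, 0.0401]
tool_rot: [177.2, 89.8, 179.9]
force: [-8.0, -0.1, 5.4]
grip_width: 0.0343
```

step_arm --pt "-0.22 0 0 -0.004 0" --pt "-0.22 0 0 -0.012 0" --pt "-0.22 0 0 -0.02 0" --pt "-0.22 -0.04 0 -0.022 0" --pt "-0.22 -0.08 0 -0.022 0" --pt "-0.22 -0.125 0 -0.022 0" --pt "-0.22 -0.125 -0.04 -0.022 9" --pt "-0.22 -0.125 -0.08 -0.022 18" --pt "-0.22 -0.125 -0.12 -0.022 27" --pt "-0.22 -0.125 -0.16 -0.022 36" --pt "-0.22 -0.125 -0.19 -0.022 45" --pt "-0.22 -0.125 -0.19 -0.022 55"

```text
time_s: 25.12
tool_pos: [0.593, -0.0299, 0.1654]
tool_rot: [6.4, 89.9, -46.5]
force: [0.1, 1.2, 0.0]
grip_width: 0.034
```

step_arm --pt "-0.6 0 0 0 10" --pt "-1 0 0 0 20" --pt "-1 0 0 0 30" --pt "-1 0 0 0 35" --pt "-1 0 0 0 35"

```text
time_s: 25.75
tool_pos: [0.5932, -0.0257, 0.1649]
tool_rot: [124.7, 90.0, 37.5]
force: [-0.0, -0.9, -0.2]
grip_width: 0.0013
```

```bash
cat > chk.py <<'E'
from h import *
o,M=obs(); print('uv',uv(o['tool_pos']))
trayfit('scene'); trayfit('top'); pic=trayfit('wrist')
pic,W=cloud('wrist'); P=W.reshape(-1,3);P=P[~np.isnan(P[:,0])]
w=P[:,:2]-O; Q=np.c_[w@eu,-w@ei,P[:,2]]
for u in(.03,.08,.12,.16,.2,.25,.3,.33):
    s=Q[(abs(Q[:,0]-u)<.006)]
    L=s[(s[:,2]>.042)&(s[:,2]<.05)&(s[:,1]<.03)]; t=s[(s[:,2]>.03)&(s[:,2]<.040)&(s[:,1]>.03)&(s[:,1]<.1)]
    print(u,'ledge edge v',np.round(np.percentile(L[:,1],98),4) if len(L) else None,'tray front v',np.round(np.percentile(t[:,1],[99]),4) if len(t) else None)
E
python3 - <<'E'
from chk import *
save('w4',pic)
E
```

```text
t 25.75 tcp [ 0.5932 -0.0257  0.1649] F [-0.  -0.9 -0.2] grip 0.0013 q7 -73.2
tool y [0.999 0.049 0.   ] z [ 0.049 -0.999 -0.   ] x [ 0.  0. -1.]
uv [0.1163 0.1033]
scene p 0.45 25 c [573. 103.] size [10. 17.] uv [0.2457 0.1171] theta -40.6 z [0.031 0.042]
top p 0.9 100 c [659. 141.] size [ 53. 119.] uv [0.28   0.0295] theta 1.8 z [0.029 0.04 ]
wrist p 0.63 2643 c [659.  69.] size [ 51. 271.] uv [0.2076 0.0329] theta 1.0 z [0.031 0.037]
0.03 ledge edge v 0.0028 tray front v None
0.08 ledge edge v 0.0036 tray front v [0.0597]
0.12 ledge edge v 0.0037 tray front v [0.0589]
0.16 ledge edge v 0.0038 tray front v [0.0589]
0.2 ledge edge v 0.004 tray front v [0.0582]
0.25 ledge edge v 0.0042 tray front v [0.0574]
0.3 ledge edge v 0.0048 tray front v [0.0566]
0.33 ledge edge v 0.0044 tray front v [0.0557]
```

View pics/w4.png

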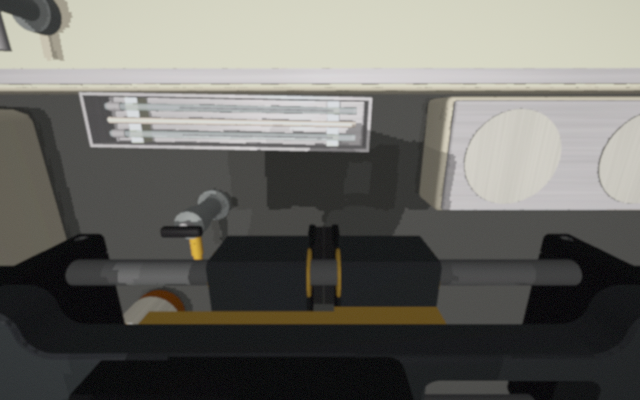

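step_arm --pt "0 0.02 0.003 -0.0085 0" --pt "0.6 0.05 0.004 -0.0085 0" --pt "0.6 0.08 0.004 -0.0085 0" --pt "0.6 0.11 0.004 -0.0085 0" --pt "0.6 0.125 0.004 -0.0085 0" --pt "0.6 0.125 0.004 -0.0085 0"

```text
time_s: 26.85
tool_pos: [0.5961, -0.0169, 0.0386]
tool_rot: [-81.6, 89.8, -168.8]
force: [0.1, 0.9, -0.3]
grip_width: 0.0524
```

step_arm --pt "0.6 0 0.006 0 0" --pt "0.6 0 0.012 0 0" --pt "0.6 0 0.018 0 0" --pt "0.6 0 0.023 0 0" --pt "0.6 0 0.026 0 0" --pt "0.6 0 0.029 0 0" --pt "0.6 0 0.029 0 0"

```text
time_s: 27.72
tool_pos: [0.6258, -0.0159, 0.0399]
tool_rot: [-79.2, 90.0, -166.5]
force: [-0.5, -0.6, 0.4]
grip_width: 0.0697
```

```bash
python3 - <<'E'
from h import *
o,M=obs(); print('uv',uv(o['tool_pos']))
E
```

```text
t 27.73 tcp [ 0.6258 -0.0159  0.0399] F [-0.5 -0.6  0.4] grip 0.0697 q7 -68.1
tool y [ 0.999  0.047 -0.001] z [ 0.047 -0.999  0.   ] x [-0.001 -0.    -1.   ]
uv [0.1245 0.0703]
```

step_arm --pt "0.6 0 0.001 0 0" --pt "0.6 0 0.002 0 0" --pt "0.6 0 0.003 0 0" --pt "0.6 0 0.004 0 0" --pt "0.6 0 0.004 0 0"

```text
time_s: 28.35
tool_pos: [0.6289, -0.0157, 0.0399]
tool_rot: [-95.7, 89.9, 177.0]
force: [-6.2, -1.0, 4.3]
grip_width: 0.0696
```

step_arm --pt "0.6 0 0.001 0 0" --pt "0.6 0 0.002 0 0" --pt "0.6 0 0.002 0 0"

```text
time_s: 28.72
tool_pos: [0.6291, -0.0157, 0.0398]
tool_rot: [-98.8, 89.6, 174.0]
force: [-10.8, -0.6, 8.7]
grip_width: 0.07
```

step_arm --pt "0.6 0 -0.002 0 0" --pt "0.6 0 -0.006 0 0" --pt "0.6 0 -0.014 0 0" --pt "0.6 0 -0.024 0 0" --pt "0.6 -0.03 -0.03 0 0" --pt "0.6 -0.07 -0.03 0 0" --pt "0.6 -0.12 -0.032 0 0" --pt "0.6 -0.125 -0.034 0 0" --pt "0.6 -0.125 -0.034 0 0"

```text
time_s: 29.85
tool_pos: [0.5977, -0.0167, 0.165]
tool_rot: [158.1, 89.9, 70.8]
force: [-0.7, -0.4, -0.8]
grip_width: 0.0697
```

```bash
python3 - <<'E'
from chk import *
save('w5',pic)
E
```

```text
t 29.85 tcp [ 0.5977 -0.0167  0.165 ] F [-0.7 -0.4 -0.8] grip 0.0697 q7 -73.8
tool y [0.999 0.048 0.   ] z [ 0.048 -0.999 -0.001] x [ 0.     0.001 -1.   ]
uv [0.1251 0.0985]
scene p 0.67 208 c [657.  68.] size [ 48. 273.] uv [0.2069 0.0348] theta 2.3 z [0.029 0.038]
top p 0.92 105 c [659. 149.] size [ 53. 106.] uv [0.2873 0.0292] theta -0.4 z [0.029 0.04 ]
wrist p 0.88 2762 c [661.  70.] size [ 51. 272.] uv [0.2085 0.0307] theta -0.3 z [0.031 0.037]
0.03 ledge edge v 0.0027 tray front v None
0.08 ledge edge v 0.0029 tray front v [0.0544]
0.12 ledge edge v 0.0032 tray front v [0.0555]
0.16 ledge edge v 0.0038 tray front v [0.0556]
0.2 ledge edge v 0.004 tray front v [0.0557]
0.25 ledge edge v 0.0042 tray front v [0.0559]
0.3 ledge edge v 0.0042 tray front v [0.056]
0.33 ledge edge v 0.0043 tray front v [0.057]
```

View pics/w5.png

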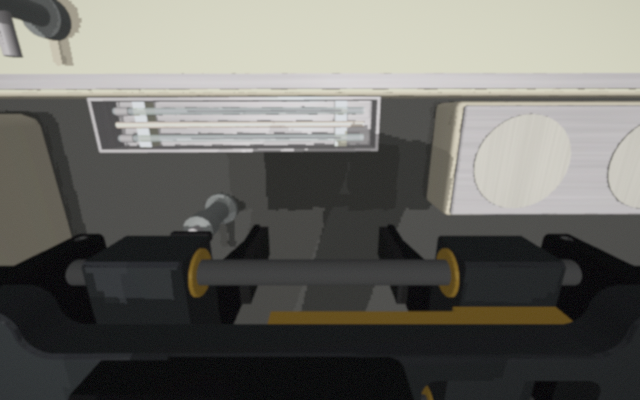

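step_arm --pt "0 0 0.006 -0.03 0" --pt "-1 0 0.012 -0.06 0" --pt "-1 0 0.0185 -0.082 0" --pt "-1 0 0.0185 -0.082 0" --pt "-1 0 0.0185 -0.082 0" --pt "-1 0.03 0.0185 -0.082 0" --pt "-1 0.06 0.0185 -0.082 0" --pt "-1 0.09 0.0185 -0.082 0" --pt "-1 0.11 0.0185 -0.082 0" --pt "-1 0.122 0.0185 -0.082 0" --pt "-1 0.122 0.0185 -0.082 0"

```text
time_s: 31.58
tool_pos: [0.6124, 0.0652, 0.0427]
tool_rot: [-61.5, 90.0, -148.8]
force: [0.4, -0.3, 1.2]
grip_width: 0.0002
```

step_arm --pt "-1 0 0.003 0 0" --pt "-1 0 0.006 0 0" --pt "-1 0 0.009 0 0" --pt "-1 0 0.011 0 0" --pt "-1 0 0.013 0 0" --pt "-1 0 0.013 0 0"

```text
time_s: 32.33
tool_pos: [0.6248, 0.0664, 0.0429]
tool_rot: [-99.5, 89.9, 173.3]
force: [-3.7, -0.0, 3.4]
grip_width: 0.0003
```

step_arm --pt "-1 0 0.001 0 0" --pt "-1 0 0.002 0 0" --pt "-1 0 0.002 0 0" --pt "-1 0 0.002 0 0"

```text
time_s: 32.83
tool_pos: [0.625, 0.0664, 0.0429]
tool_rot: [-99.8, 89.7, 172.9]
force: [-8.7, 0.4, 6.7]
grip_width: 0.0006
```

step_arm --pt "-1 0 -0.002 0 0" --pt "-1 0 -0.006 0 0" --pt "-1 0 -0.012 0 0" --pt "-1 0 -0.014 0 0" --pt "-1 -0.03 -0.014 0 0" --pt "-1 -0.07 -0.014 0 0" --pt "-1 -0.12 -0.014 0.0 0" --pt "-1 -0.12 -0.04 0.04 0" --pt "-1 -0.12 -0.05 0.08 0" --pt "-1 -0.12 -0.05 0.1 0" --pt "-1 -0.12 -0.05 0.1 0"

```text
time_s: 34.2
tool_pos: [0.5823, -0.0379, 0.1635]
tool_rot: [84.8, 89.9, -2.7]
force: [0.3, 1.0, -0.3]
grip_width: 0.0005
```

```bash
python3 - <<'E'
from chk import *
for c in('scene','top'):
    pc,W=cloud(c)
    for t in('amber_bottle','beaker','flask'):
        for r in regions_of(c,t)[:1]:
            p=W[r['pixels']]; p=p[~np.isnan(p[:,0])]; print(c,t,round(r['p'],2),np.round(np.median(p,0),3))
    if c=='scene': save('s5',cv2.resize(pc[90:350,150:520],(760,534)))
E
```

```text
t 34.2 tcp [ 0.5823 -0.0379  0.1635] F [ 0.3  1.  -0.3] grip 0.0005 q7 -72.6
tool y [0.999 0.044 0.001] z [ 0.044 -0.999  0.   ] x [ 0.001 -0.    -1.   ]
uv [0.1046 0.1148]
scene p 0.94 211 c [656.  67.] size [ 43. 276.] uv [0.2064 0.0361] theta 0.8 z [0.029 0.038]
top p 0.65 103 c [660. 121.] size [ 52. 161.] uv [0.2597 0.0294] theta -0.1 z [0.029 0.04 ]
wrist p 0.71 2755 c [662.  70.] size [ 50. 271.] uv [0.2082 0.0304] theta -0.5 z [0.03  0.037]
0.03 ledge edge v 0.0035 tray front v None
0.08 ledge edge v 0.0037 tray front v [0.0545]
0.12 ledge edge v 0.0039 tray front v [0.0548]
0.16 ledge edge v 0.0042 tray front v [0.0549]
0.2 ledge edge v 0.0042 tray front v [0.0552]
0.25 ledge edge v 0.0046 tray front v [0.0554]
0.3 ledge edge v 0.0048 tray front v [0.0556]
0.33 ledge edge v 0.005 tray front v [0.0558]
scene amber_bottle 0.61 [0.434 0.187 0.077]
scene beaker 0.64 [ 0.661 -0.412  0.12 ]
scene flask 0.84 [ 0.516 -0.487  0.054]
top amber_bottle 0.84 [0.415 0.169 0.092]
top beaker 0.61 [ 0.662 -0.439  0.101]
top flask 0.82 [ 0.496 -0.494  0.073]
```

View pics/s5.png

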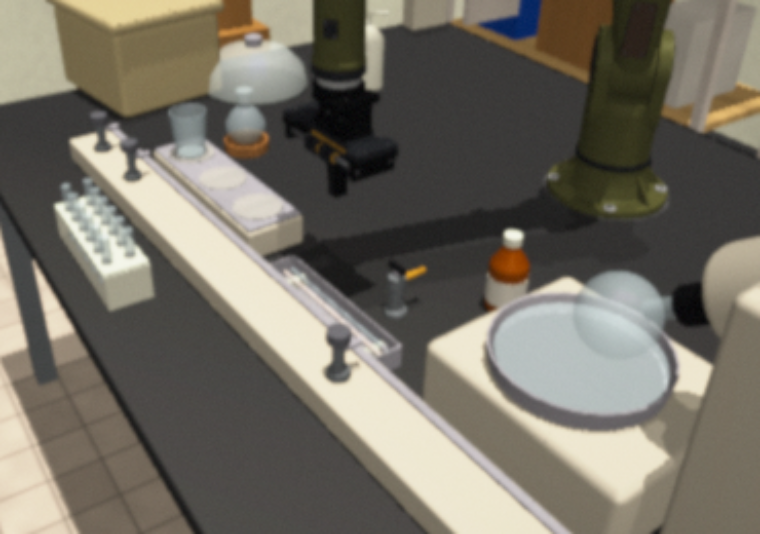

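The tray lies flush along the ledge: its front face is 50.8 mm from the ledge edge at every point measured. The robot is clear and the other items stand where they did.

```bash
python3 -c "
from cell import env; print(env.sign_off())"
```

```text
the job is handed in; nothing more can be done
None
```

The tray is in its bay, flat on the bench with its long side against the ledge, and I have handed the job in. It took about 34 s of the 72 s allowed.

- **How it was moved:** For the first part I did not push from outside. I held the tray lightly across its width (8–14 N) and slid it along the bench, left end first, in behind the gas cock. Still holding it, I swung it most of the way round, from about 25° to 12° off the ledge. I then let go and pushed the right end, the left end, the right half and the centre home with the fingers.
- **Fit against the ledge:** In the last wrist view, the tray's front face was 50.5–51.1 mm from the ledge edge along its whole length. The tray is 50 mm wide, so any gap is about 1 mm, within camera error. It sits about 0.07 m clear of both the stirrer and the bath.
- **Flatness and bystanders:** The rim height stayed as it was at the start. The beaker and flask read the same as at the start. The bottle did too in the scene camera; the top camera gave no usable starting value for it.
- **Forces:** The highest force I read between moves was about 24 N. That was the first right-end push, when the tray's corner met the ledge.
- **Checks that disagreed:** Several scene and top camera fits were off because the tray was partly hidden, so I relied on the wrist camera. At the end the scene camera put the tray's angle to the ledge at 0.8°, the top camera at -0.1° and the wrist camera at -0.5°. The ledge edge itself slopes about -0.3° in that frame.

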